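Fetch the kit tote from behind the multimeter and bottle and stack it

TASK

The multimeter and the white bottle stand in the way of the small black tote behind them. First stand both on the blue mat, then fetch that tote and stack it squarely on the other black tote, with their scooped ends at opposite ends so that it rests on the ledges instead of nesting inside, and finally stand the multimeter and the bottle back on the spots where each of them stood. Keep everything upright, and leave the lower tote and everything else on the bench in place.

Things in the scene. Friction and masses are not known exactly. Their poses are not given: they have to be found in the camera images.
- kit_tote: Black open tote, 120 (its x) x 62 x 48 mm high; origin at the centre of its underside, z up. Sides: upright lip on the top 17 mm, 62 mm across; tapered below to 106 x 48 at the foot. End at +x scooped (38 mm gap in the lip), -x end closed. To be fetched, 0.15 kg: stands behind the multimeter and bottle as seen from the robot, long sides facing to and from it.
- base_tote: Black open tote, 120 (its x) x 62 x 48 mm high; origin at the centre of its underside, z up. Sides: upright lip on the top 17 mm, 62 mm across; tapered below to 106 x 48 at the foot. End at +x scooped (38 mm gap in the lip), -x end closed. Loose, 0.6 kg, alone at the left or right, any yaw. A tote turned half round to it rests on its inner ledges, underside to underside 42 mm, 4.5 mm play each way; same facing nests at 17 mm.
- meter: Orange handheld multimeter standing upright with a black face: 38 mm thick (its x), 72 mm wide (its y), 130 mm high, about 0.3 kg; origin at the centre of its underside, z up; the face with the dial looks along -x. It stands 5 to 20 mm in front of the kit tote, left or right of the bottle.
- bottle: White round bottle with a grey cap: 52 mm in diameter and straight up to 92 mm, 120 mm high in all, about 0.22 kg; origin at the centre of its underside, z up. It stands 5 to 12 mm in front of the kit tote, beside the multimeter.
- side_mat: Blue mat fixed flat on the bench, to the left or right: 200 mm (its x) by 190 mm (its y), 3 mm thick; origin at the centre of its underside. The side area where the multimeter and bottle wait.
- solder_reel: Bystander: grey reel of solder wire standing flat beside the kit tote, 54 mm in diameter, 44 mm high; origin at the centre of its underside.
- tip_cleaner: Bystander: brass ball-shaped tip cleaner on a round blue foot, 68 mm in diameter, 64 mm high, beside the kit tote; origin at the centre of its underside.
- flux_jar: Bystander: small amber jar with a black cap, 48 mm in diameter, 55 mm high; origin at the centre of its underside.
- parts_tin: Bystander: flat round metal tin, 62 mm in diameter, 30 mm high; origin at the centre of its underside.
- screwdriver: Bystander: screwdriver 160 mm long lying along its x on the bench, handle to -x; origin near the middle of its length.
There are look-alikes about, which are no part of the job. Several things look just like the bottle: the one meant starts farthest to the robot's right. Of the things shaped like the meter, the orange one is meant.

How it is judged:
By the outcome, as a careful person would: the job done as asked, in the order asked, and still so for the second after the job is handed in, with the robot touching nothing.
It also fails if it takes over 138 s, if anything falls off the work surface, if the arm or the gripper's body presses on something with over 40 N, if the wrist force passes 120 N, or if a joint passes its speed limit or range.

ROBOT

A 6-joint arm with a two-finger parallel gripper is mounted at the origin on the work surface. World frame = base frame: x ahead of the robot, y to its left, z up, the work surface at z = 0. Lengths are in m, angles in rad, forces in N, time in s.
With the tool pointing down it reaches from about 0.3 to 0.775 m from the base axis. Payload 14.6 kg.
Tool frame: the origin (TCP) lies midway between the tips of the shut fingers; the grasp point (between the pads) lies 19 mm behind it; z points along the fingers, y is the line along which they close (so a half turn about z gives the same grasp; the last joint's range is limited). The gripper opens to 94 mm and grips with 3 to 60 N. Pads are 16 mm wide; open, the fingers measure 119 mm over their backs; the gripper's body (75 mm by 177 mm) begins 78 mm behind the grasp point.
Start: joints at [1.174, 0.3, 1.521, -0, 1.321, -0.067], TCP at [0.178, 0.52, 0.179] pointing down, gripper open.
Joint ranges: [-3.03, 3.03], [-0.79, 2.21], [0.23, 2.52], [-1.04, 4.18], [0, 3.07], [-2.55, 2.55]. Speed limits (rad/s): [2.22, 2.22, 2.57, 3.14, 3.14, 3.14].

INTERFACE

Orientations are given as a rotation vector (axis times angle).
In Python, from bench import status, viewer, close_job gives the robot as it stands. The module is installed in compiled form; this text tells all that it offers.
- The arm moves only by the shell command python3 -m jog 'ROWS' [FORCE]. ROWS is JSON, a list that holds one entry, the list of rows, each a list of 5 numbers: the shift along the tool's x, y, z in cm, then the turn about the tool's z in rad, then the closure in counts, from 0 (fully open) to 255 (shut). In form: [[[x, y, z, yaw, fingers], ...]]. A call has 1 to 10 rows; each row is the pose to reach, as a shift and turn from the pose commanded when the call began, along the tool's axes at that moment; what a row does not reach only later rows make up. A row lasts 1/8 s, in which the tool goes at most 62.5 mm and 10.7 degrees, less where a joint would pass 70% of its speed; a pose out of reach is approached as far as the arm can. A call with a gripper value outside its range is refused whole. The fingers move at their own pace and stop on an object; FORCE is the grip in N (left out, the last holds). Time passes only in rows, so rows that repeat a pose let the fingers close. It gives the time, the measured TCP pose, the force, the opening and the grip force at its end, in the units of the state.
- status.observe(): the state, without advancing time (a new reading comes with each control period).
- viewer.read_camera(name): name is "scene" or "top"; returns the picture (400x640x3 uint8, red, green, blue); there is no depth.
- viewer.camera_params(name): a dict with "fov_y" (degrees; the focal length in pixels is half the picture's height over the tangent of half this angle, whatever the lens; pixels are square), "cx", "cy" (the principal point, pixels), "extrinsics" (4x4, takes a point from camera to world coordinates). Camera axes: x right, y down, z forward; pixel columns grow to the right and rows downward; lengths in m; the calibration is good to about 2 mm. A picture is of the moment at which its call begins. camera_params takes no time and is no camera call.
- close_job(): hands the job in; it is judged then, once.
The state is a dict: "t": time; "joints": joint angles; "dq": joint speeds; "joint_torque": joint torques, N m; "tcp_pos": TCP position; "eef_rot": TCP orientation; "wrist_force": force on the tool from outside, world axes, zero at the start; "moment": the same for the moment, N m; "gripper_width": finger opening in m; "grip_force": force on a finger pad.
Only numpy, scipy, OpenCV 4.12 (cv2) and the standard library are available. Lean on these libraries where they do the work, as an engineer would, in place of code of your own. Each camera call takes 0.05 s, during which the arm holds its last target. There are 200 camera calls.

## Working session

There is one attempt and no reset: what is moved stays moved. The work goes in short steps, Python scripts to look and compute and a shell command to move; the robot and the scene stay as the last step left them, time stands still between calls to the robot, and variables do not carry over. Pictures are saved under pics/ and viewed, at most 14 in all, crops included, and the job is handed in when it is done.

```bash
mkdir -p pics; ls
python3 - <<'E'
from bench import status, viewer
import cv2,numpy as np
s=status.observe();print({k:np.round(v,4).tolist() for k,v in s.items()})
for n in("scene","top"):
    p=viewer.camera_params(n);print(n,p["fov_y"],p["cx"],p["cy"],np.round(p["extrinsics"],4).tolist(), [k for k in p])
    cv2.imwrite(f"pics/{n}0.png",viewer.read_camera(n)[:,:,::-1])
E
```

```text
pics
{'t': 0.0, 'joints': [1.1744, 0.3005, 1.5216, 0.0, 1.3207, -0.0666], 'dq': [-0.0002, 0.001, -0.0009, -0.0004, -0.0008, -0.0008], 'joint_torque': [-0.0013, -53.1809, -35.2733, 0.0708, 0.0244, -0.0001], 'tcp_pos': [0.178, 0.5201, 0.1784], 'eef_rot': [-0.5157, -3.0987, 0.0018], 'wrist_force': [0.4039, -0.0743, 0.2786], 'moment': [-0.0092, -0.0167, -0.0097], 'grip_force': 0.0, 'gripper_width': 0.0937}
scene 45.374735207965955 312.23382872133766 204.37422829078986 [[-0.6382, 0.4868, -0.5965, 1.2833], [0.7699, 0.4001, -0.4972, 0.6132], [-0.0033, -0.7765, -0.6301, 0.8203], [0.0, 0.0, 0.0, 1.0]] ['fov_y', 'cx', 'cy', 'extrinsics']
top 45.10893410787213 319.4244115675915 198.22731592177243 [[0.0195, -0.9954, 0.0935, 0.4115], [-0.9996, -0.0212, -0.0176, 0.0187], [0.0195, -0.0932, -0.9955, 1.4123], [0.0, 0.0, 0.0, 1.0]] ['fov_y', 'cx', 'cy', 'extrinsics']
```

View pics/top0.png

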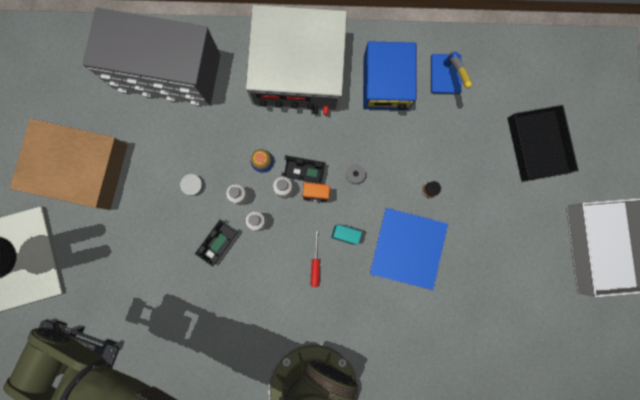

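View pics/scene0.png

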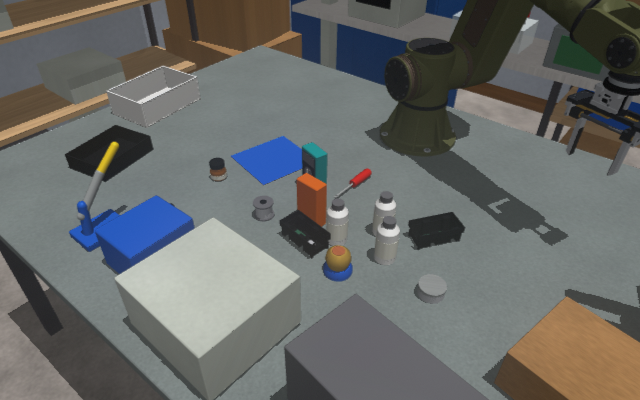

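Top view: bottle-like things are at (283,186), (236,193) and (256,220). The first is farthest to the robot's right (columns grow toward −y) and stands beside the meter. Of the meter-shaped things, orange (316,190) is meant, not teal (348,234). The kit tote is at (304,167), the base tote at (217,242) and the mat at (409,248). One enlarged crop to confirm.

Run:
```python
import cv2
a=cv2.imread("pics/top0.png");
cv2.imwrite("pics/crop_top.png",cv2.resize(a[140:275,185:345],None,fx=4.4,fy=4.4,interpolation=cv2.INTER_CUBIC))
b=cv2.imread("pics/scene0.png");
cv2.imwrite("pics/crop_scene.png",cv2.resize(b[135:290,230:480],None,fx=3.2,fy=3.2,interpolation=cv2.INTER_CUBIC))
```

```text
(no output)
```

View pics/crop_top.png

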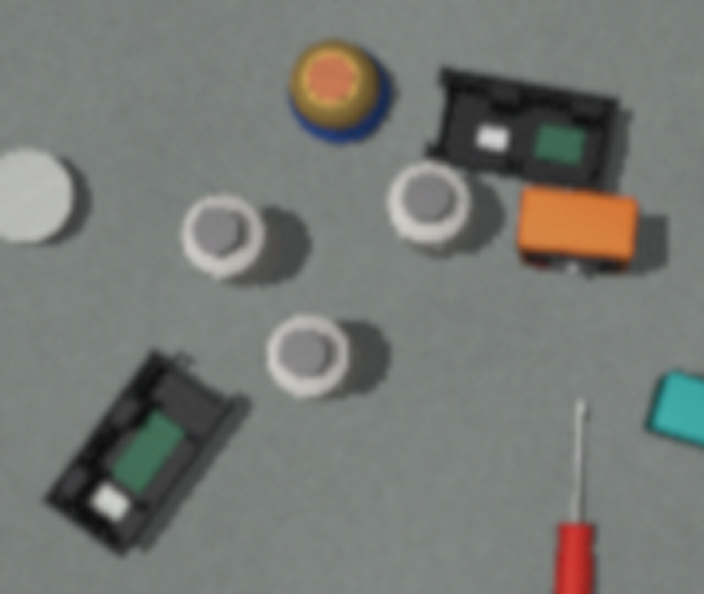

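View pics/crop_scene.png

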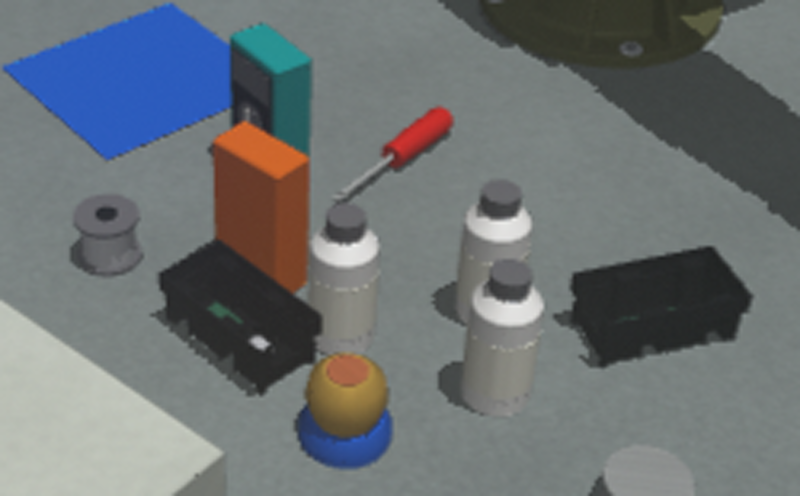

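The crops confirm it. The rightmost bottle is at (283,186) beside the orange meter (316,190), both in front of the kit tote. The kit's scooped end is on the left (image left, +y) and the base's scooped end is at its upper right. Next I measure the meter, bottle and mat.

```bash
cat > h.py <<'E'
import numpy as np,cv2,time
from bench import status,viewer
from scipy.spatial.transform import Rotation as R
def ray(n,uv,z):
    p=viewer.camera_params(n);f=200/np.tan(np.radians(p["fov_y"]/2));E=np.array(p["extrinsics"])
    uv=np.atleast_2d(np.array(uv,float));d=np.c_[(uv[:,0]-p["cx"])/f,(uv[:,1]-p["cy"])/f,np.ones(len(uv))]@E[:3,:3].T
    return (E[:3,3]+d*((z-E[2,3])/d[:,2])[:,None])[:,:2]
def px(n,P):
    p=viewer.camera_params(n);f=200/np.tan(np.radians(p["fov_y"]/2));E=np.array(p["extrinsics"])
    q=(np.atleast_2d(P)-E[:3,3])@E[:3,:3];return q[:,:2]/q[:,2:]*f+[p["cx"],p["cy"]]
def snap(n,tag):
    im=viewer.read_camera(n)[:,:,::-1].copy();cv2.imwrite(f"pics/{n}_{tag}.png",im);return im
def mask(im,lo,hi):
    return cv2.inRange(cv2.cvtColor(im,cv2.COLOR_BGR2HSV),np.array(lo),np.array(hi))
def blobs(m,amin=30):
    return sorted([c for c in cv2.findContours(m,cv2.RETR_EXTERNAL,cv2.CHAIN_APPROX_NONE)[0] if cv2.contourArea(c)>amin],key=cv2.contourArea)[::-1]
def rect(n,c,z):
    (x,y),(w,h),t=cv2.minAreaRect((ray(n,c[:,0,:],z)*1000).astype(np.float32))
    if w<h: w,h,t=h,w,t+90
    return round(x,1),round(y,1),round(w,1),round(h,1),round((t+90)%180-90,1)   # mm, long-axis yaw
def go(x,y,z,phi=None):
    """shift in tool axes (cm) and turn (rad) from the measured pose to TCP x,y,z; phi=tool y angle, deg (mod 180)"""
    s=status.observe();M=R.from_rotvec(s["eef_rot"]).as_matrix();p=np.array(s["tcp_pos"])
    d=M.T@(np.array([x,y,z])-p)*100
    now=np.degrees(np.arctan2(M[1,1],M[0,1]));t=0 if phi is None else -((phi-now+90)%180-90)
    print("t",round(s["t"],2),"tcp",p.round(4),"phi",round(now,2),"tilt",np.degrees(np.arccos(-M[2,2])).round(2),"j1,j6",np.round(np.array(s["joints"])[[0,5]],2),"w",round(s["gripper_width"],4))
    print("shift",d.round(2),"turn",round(np.radians(t),3))
E
cat > m1.py <<'E'
from h import *
a=cv2.imread("pics/top0.png");b=cv2.imread("pics/scene0.png")
for c in blobs(mask(a,(5,150,120),(20,255,255))): print("orange",c[:,0].mean(0),rect("top",c,.13))
for c in blobs(mask(a,(80,120,90),(100,255,255))): print("teal",c[:,0].mean(0),rect("top",c,.13))
for c in blobs(mask(a,(105,150,60),(120,255,255)),500): print("blue",c[:,0].mean(0),rect("top",c,.003))
for c in blobs(mask(a,(0,0,160),(180,45,255)),40):
    (u,v),r=cv2.minEnclosingCircle(c)
    if r<14: print("white",round(u,1),round(v,1),round(r,1),"->",ray("top",(u,v),.092).round(4),"area",cv2.contourArea(c))
# caps in the top view: grey inside the white ring
g=cv2.cvtColor(a,cv2.COLOR_BGR2GRAY)
sub=g[176:196,273:293]; m=((sub>90)&(sub<145)).astype(np.uint8)
n,l,st,ce=cv2.connectedComponentsWithStats(m)
for i in range(1,n):
    if st[i,4]>15: print("cap?",ce[i]+[273,176],st[i,4],ray("top",ce[i]+[273,176],.12).round(4))
for c in blobs(mask(b,(3,150,60),(18,255,255)),200): print("scene orange",c[:,0].mean(0),cv2.approxPolyDP(c,3,True)[:,0].tolist())
E
python3 m1.py
```

```text
orange [315.80821918 190.42465753] (553.7, 5.5, 69.6, 38.6, 86.0)
teal [346.77464789 234.11267606] (438.0, -78.8, 72.3, 37.9, 74.5)
blue [408.72690763 248.57831325] (402.8, -270.3, 195.5, 186.8, -12.9)
blue [388.35267857  73.44642857] (924.1, -211.2, 203.5, 155.5, 0.6)
blue [445.88732394  71.36619718] (936.3, -382.4, 126.8, 85.6, -0.1)
white 190.1 184.1 10.4 -> [[0.5669 0.3513]] area 308.0
white 253.9 220.3 8.9 -> [[0.4711 0.1734]] area 225.5
white 234.6 193.0 9.0 -> [[0.5449 0.2288]] area 225.0
white 281.3 185.8 8.9 -> [[0.5677 0.1011]] area 80.5
cap? [281.59493671 185.58227848] 79 [[0.565  0.0986]]
cap? [282.50943396 184.8490566 ] 106 [[0.5671 0.0962]]
scene orange [311.83571429 197.71428571] [[305, 173], [297, 180], [307, 186], [308, 193], [298, 198], [298, 208], [321, 225], [325, 184]]
```

```bash
cat > m2.py <<'E'
from h import *
a=cv2.imread("pics/top0.png");b=cv2.imread("pics/scene0.png")
h=cv2.cvtColor(b,cv2.COLOR_BGR2HSV)[170:232,295:350];print("V levels",np.percentile(h[...,2][(h[...,0]>3)&(h[...,0]<18)&(h[...,1]>150)],[5,25,50,75,90,97]))
for c in blobs(mask(b,(3,150,190),(18,255,255)),60): print("scene top",c[:,0].mean(0),rect("scene",c,.13))
g=cv2.cvtColor(b,cv2.COLOR_BGR2GRAY); m=np.zeros_like(g); m[197:216,326:350]=(g[197:216,326:350]<95)*255
for c in blobs(m,30):
    x,y,w,hh=cv2.boundingRect(c);print("scene cap box",x,y,w,hh)
    # cap top ellipse: full width, upper part; centre of top = top edge + half minor axis
W=mask(b,(0,0,150),(180,60,255));W[:, :325]=0;W[:,352:]=0;W[:205]=0;W[235:]=0
for c in blobs(W,60): x,y,w,hh=cv2.boundingRect(c);print("scene body box",x,y,w,hh)
for P in ([.566,.099,.12],[.566,.099,.092]):
    print(px("scene",P).round(1),px("top",P).round(1))
c,s=np.cos(np.radians(-4)),np.sin(np.radians(-4))
q=[[.554+c*i-s*j,.0055+s*i+c*j,.13] for i,j in((.019,.036),(.019,-.036),(-.019,-.036),(-.019,.036))]
print("pred meter corners scene",px("scene",q).round(1).tolist(),"top",px("top",q).round(1).tolist())
E
python3 m2.py
```

```text
V levels [102.   103.   122.   171.75 206.   207.  ]
scene top [311.25454545 181.18181818] (561.9, 9.3, 67.4, 32.3, 86.0)
scene cap box 331 203 13 8
scene body box 327 207 22 12
[[339.5 199.6]] [[281.5 185.2]]
[[339.1 208.8]] [[282.1 186.4]]
pred meter corners scene [[317.6, 188.5], [296.3, 176.4], [307.0, 170.0], [328.3, 181.7]] top [[303.3, 181.8], [330.1, 184.2], [328.8, 198.2], [302.0, 195.8]]
```

```bash
python3 -c "
from h import *
go(.557,.006,.20,-4)"
```

```text
t 0.1 tcp [0.178  0.5201 0.1785] phi 71.1 tilt 0.06 j1,j6 [ 1.17 -0.07] w 0.0941
shift [-52.51 -36.37  -2.12] turn 1.311
```

```bash
python3 -m jog '[[[-4,-3,-2.1,0.12,0],[-10,-7,-2.1,0.25,0],[-15.5,-10.7,-2.1,0.4,0],[-21,-14.5,-2.1,0.55,0],[-26.5,-18.3,-2.1,0.7,0],[-32,-22.1,-2.1,0.85,0],[-37.5,-26,-2.1,1.0,0],[-43,-29.8,-2.1,1.15,0],[-48,-33.2,-2.1,1.25,0],[-52.5,-36.4,-2.1,1.311,0]]]' 20; python3 -c "
from h import *
go(.557,.006,.058,-4)"
```

```text
t: 1.35
tcp_pos: [0.5423, 0.0253, 0.1998]
eef_rot: [-2.301, -2.139, 0.0]
wrist_force: [-0.2, 0.6, 0.4]
gripper_width: 0.094
grip_force: 0.0
t 1.35 tcp [0.5423 0.0253 0.1998] phi -4.17 tilt 0.01 j1,j6 [-0.02  0.05] w 0.094
shift [-1.82  1.61 14.18] turn -0.003
```

```bash
python3 -m jog '[[[0,0,0,0,0],[0,0,0,0,0]]]' >/dev/null
python3 - <<'E'
from h import *
go(.557,.006,.058,-4)
im=snap("scene","a");cv2.imwrite("pics/a_crop.png",cv2.resize(im[80:260,220:440],None,fx=3.2,fy=3.2,interpolation=cv2.INTER_CUBIC))
E
```

```text
t 1.6 tcp [0.541  0.0276 0.1996] phi -4.0 tilt 0.05 j1,j6 [-0.02  0.05] w 0.0939
shift [-2.05  1.76 14.15] turn 0.0
```

View pics/a_crop.png

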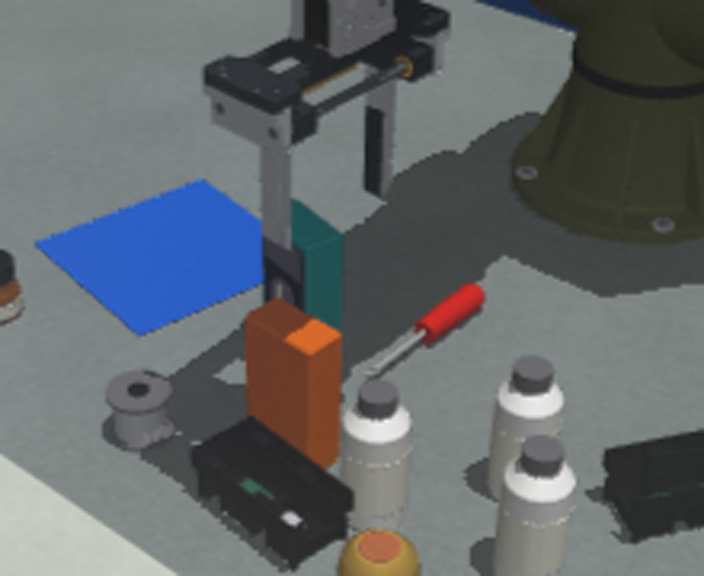

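Run:
```python
from h import *
s=status.observe();p=np.array(s["tcp_pos"]);M=R.from_rotvec(s["eef_rot"]).as_matrix()
for k in(.0595,.047,-.047,-.0595):
    for i in (-.008,0,.008): print(k,i,((px("scene",p+M[:,1]*k+M[:,0]*i)-[220,80])*3.2).round(0))
```

```text
0.0595 -0.008 [[265. 272.]]
0.0595 0 [[273. 277.]]
0.0595 0.008 [[281. 281.]]
0.047 -0.008 [[277. 265.]]
0.047 0 [[285. 270.]]
0.047 0.008 [[293. 274.]]
-0.047 -0.008 [[364. 214.]]
-0.047 0 [[372. 218.]]
-0.047 0.008 [[380. 222.]]
-0.0595 -0.008 [[375. 208.]]
-0.0595 0 [[383. 212.]]
-0.0595 0.008 [[391. 216.]]
```

Run:
```python
from h import *
s=status.observe();print(np.round(s["tcp_pos"],4),np.round(s["joints"],3),np.round(s["dq"],3))
print("origin",px("scene",[0,0,0]),px("top",[0,0,0]),px("scene",[0,0,.1]))
a=snap("top","b");b=cv2.imread("pics/scene_a.png")
cv2.imwrite("pics/b.png",np.hstack([cv2.resize(a[130:270,250:390],None,fx=2.8,fy=2.8,interpolation=cv2.INTER_CUBIC),cv2.resize(b[0:170,340:510],(392,392),interpolation=cv2.INTER_CUBIC)]))
```

```text
[0.5409 0.0281 0.1998] [-0.016  0.266  1.516  0.     1.361  0.053] [ 0.013 -0.01   0.002 -0.001  0.001 -0.002]
origin [[417.59113638 134.13312807]] [[313.48776153 388.91538054]] [[421.84233796 106.85689482]]
```

View pics/b.png

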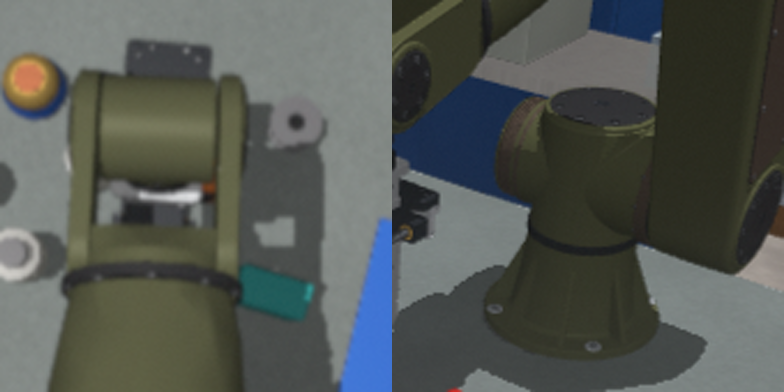

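```bash
python3 -m jog '[[[-1,0.9,0,0,0],[-2.05,1.76,0,0,0],[-2.05,1.76,3,0,0],[-2.05,1.76,6,0,0],[-2.05,1.76,9,0,0],[-2.05,1.76,11.5,0,0],[-2.05,1.76,13.5,0,0],[-2.05,1.76,14.1,0,0],[-2.05,1.76,14.1,0,0]]]' 20
python3 - <<'E'
from h import *
go(.557,.006,.058,-4)
im=snap("scene","c");cv2.imwrite("pics/c_crop.png",cv2.resize(im[100:260,240:420],None,fx=3.6,fy=3.6,interpolation=cv2.INTER_CUBIC))
E
```

```text
t: 2.82
tcp_pos: [0.5578, 0.0054, 0.0591]
eef_rot: [-2.298, -2.142, 0.0]
wrist_force: [-0.0, -0.2, -0.1]
gripper_width: 0.0939
grip_force: 0.0
t 2.83 tcp [0.5578 0.0054 0.0591] phi -4.02 tilt 0.0 j1,j6 [-0.06  0.01] w 0.0939
shift [ 0.06 -0.08  0.11] turn -0.0
```

View pics/c_crop.png

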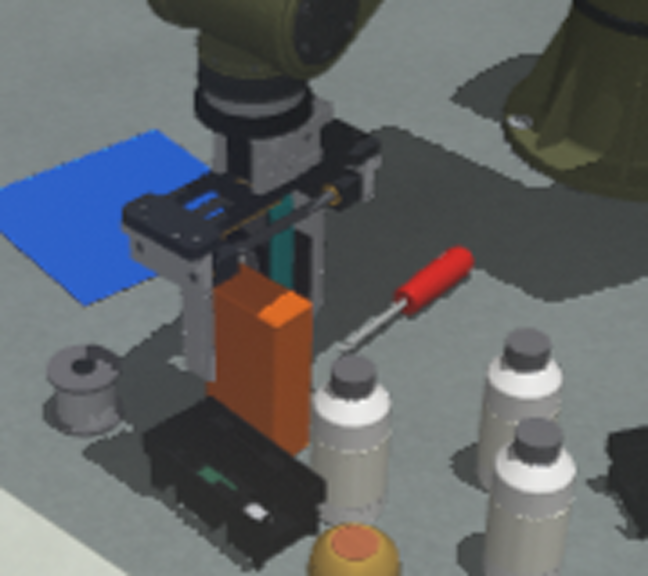

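Run:
```python
from h import *
s=status.observe();p=np.array(s["tcp_pos"]);M=R.from_rotvec(s["eef_rot"]).as_matrix()
for k in(.0595,.047):
    for i in (-.011,-.008,0,.008,.011):
        for dz in (0,-.02): print(k,i,dz,((px("scene",p+M[:,1]*k+M[:,0]*i+M[:,2]*dz)-[240,100])*3.6).round(0))
```

```text
0.0595 -0.011 0 [[185. 400.]]
0.0595 -0.011 -0.02 [[184. 378.]]
0.0595 -0.008 0 [[188. 402.]]
0.0595 -0.008 -0.02 [[187. 380.]]
0.0595 0 0 [[196. 407.]]
0.0595 0 -0.02 [[196. 385.]]
0.0595 0.008 0 [[205. 412.]]
0.0595 0.008 -0.02 [[204. 390.]]
0.0595 0.011 0 [[208. 414.]]
0.0595 0.011 -0.02 [[207. 392.]]
0.047 -0.011 0 [[198. 392.]]
0.047 -0.011 -0.02 [[197. 369.]]
0.047 -0.008 0 [[201. 394.]]
0.047 -0.008 -0.02 [[200. 371.]]
0.047 0 0 [[209. 399.]]
0.047 0 -0.02 [[209. 376.]]
0.047 0.008 0 [[217. 404.]]
0.047 0.008 -0.02 [[217. 381.]]
0.047 0.011 0 [[221. 406.]]
0.047 0.011 -0.02 [[220. 383.]]
```

```bash
python3 -m jog '[[[0,0,0,0,90],[0,0,0,0,120],[0,0,0,0,140],[0,0,0,0,160],[0,0,0,0,255],[0,0,0,0,255],[0,0,0,0,255],[0,0,0,0,255]]]' 25
python3 - <<'E'
from h import *
go(.557,.006,.058,-4)
b=snap("scene","d");a=cv2.imread("pics/scene_c.png")
for n,b in(("c",a),("d",b)):
  for c in blobs(mask(b,(3,150,60),(18,255,255)),200): print(n,"scene orange",c[:,0].mean(0),cv2.boundingRect(c))
cv2.imwrite("pics/d_crop.png",cv2.resize(b[130:250,250:390],None,fx=4,fy=4,interpolation=cv2.INTER_CUBIC))
E
```

```text
t: 3.88
tcp_pos: [0.5574, 0.0057, 0.0589]
eef_rot: [-2.298, -2.142, 0.0]
wrist_force: [-2.7, 0.8, 0.4]
gripper_width: 0.0379
grip_force: 25.0
t 3.88 tcp [0.5574 0.0057 0.0589] phi -4.01 tilt 0.02 j1,j6 [-0.06  0.01] w 0.0379
shift [ 0.03 -0.04  0.09] turn -0.0
c scene orange [312.91056911 198.90243902] (298, 174, 29, 52)
d scene orange [310.57594937 198.2278481 ] (296, 175, 30, 51)
```

View pics/d_crop.png

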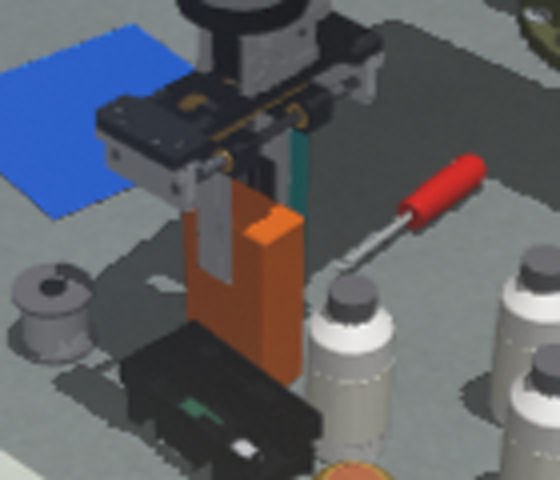

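```bash
python3 -m jog '[[[0,0,-1,0,255],[0,0,-3,0,255],[0,0,-6,0,255],[0,0,-9,0,255],[0,0,-12,0,255],[0,0,-15,0,255],[0,0,-16,0,255],[0,0,-16,0,255]]]'; python3 -c "
from h import *
go(.413,-.226,.063,-4)"
```

```text
t: 4.92
tcp_pos: [0.5575, 0.0056, 0.2188]
eef_rot: [2.298, 2.142, 0.0]
wrist_force: [-0.1, 0.2, -4.7]
gripper_width: 0.0383
grip_force: 25.0
t 4.92 tcp [0.5575 0.0056 0.2188] phi -4.01 tilt 0.01 j1,j6 [-0.06  0.01] w 0.0383
shift [-24.11 -12.8   15.58] turn -0.0
```

```bash
python3 -m jog '[[[-1,-0.5,0,0,255],[-4,-2.1,0,0,255],[-8,-4.2,0,0,255],[-12,-6.4,0,0,255],[-16,-8.5,0,0,255],[-20,-10.6,0,0,255],[-23,-12.2,0,0,255],[-24.1,-12.8,0,0,255],[-24.1,-12.8,0,0,255],[-24.1,-12.8,0,0,255]]]'; python3 -m jog '[[[0,0,3,0,255],[0,0,6,0,255],[0,0,9,0,255],[0,0,12,0,255],[0,0,13.5,0,255],[0,0,14.6,0,255],[0,0,15.2,0,255],[0,0,15.5,0,255],[0,0,15.5,0,255]]]'; python3 -c "
from h import *
go(.413,-.226,.062,-4)"
```

```text
t: 6.18
tcp_pos: [0.4133, -0.2251, 0.2187]
eef_rot: [-2.297, -2.143, -0.0]
wrist_force: [-0.5, -0.3, -3.3]
gripper_width: 0.0381
grip_force: 25.0
t: 7.3
tcp_pos: [0.4131, -0.226, 0.0642]
eef_rot: [2.298, 2.142, 0.0]
wrist_force: [-0.5, 0.2, -2.6]
gripper_width: 0.0382
grip_force: 25.0
t 7.3 tcp [ 0.4131 -0.226   0.0642] phi -4.02 tilt 0.03 j1,j6 [-0.58 -0.51] w 0.0382
shift [-0.   -0.01  0.22] turn -0.0
```

```bash
python3 -m jog '[[[0,0,0.1,0,255],[0,0,0.2,0,255],[0,0,0.2,0,255],[0,0,0.2,0,100],[0,0,0.2,0,60],[0,0,0.2,0,0],[0,0,0.2,0,0]]]'; python3 -m jog '[[[0,0,-2,0,0],[0,0,-5,0,0],[0,0,-9,0,0],[0,0,-13,0,0],[0,0,-15,0,0],[0,0,-15,0,0]]]'; python3 -c "
from h import *
go(.566,.0995,.20,-4)"
```

```text
t: 8.18
tcp_pos: [0.4131, -0.2259, 0.0621]
eef_rot: [2.298, 2.142, 0.0]
wrist_force: [0.5, 0.1, -0.4]
gripper_width: 0.0744
grip_force: 0.0
t: 8.93
tcp_pos: [0.4134, -0.2261, 0.2129]
eef_rot: [2.296, 2.141, 0.001]
wrist_force: [0.0, 0.3, -0.3]
gripper_width: 0.0938
grip_force: 0.0
t 8.93 tcp [ 0.4134 -0.2261  0.2129] phi -4.01 tilt 0.15 j1,j6 [-0.58 -0.51] w 0.0938
shift [33.55 12.94  1.28] turn -0.0
```

```bash
python3 -m jog '[[[2,0.8,0,0,0],[7,2.7,0,0,0],[12.5,4.8,0,0,0],[18,6.9,0,0,0],[23,8.9,0,0,0],[28,10.8,0,0,0],[32,12.3,0,0,0],[33.5,12.8,0,0,0],[33.5,12.8,0,0,0],[33.5,12.8,0,0,0]]]'
python3 - <<'E'
from h import *
go(.565,.0985,.058,-4)
a=snap("scene","e")
W=mask(a,(105,150,60),(120,255,255))
cv2.imwrite("pics/e.png",a)
E
```

```text
t: 10.18
tcp_pos: [0.5638, 0.0982, 0.2117]
eef_rot: [-2.299, -2.141, 0.001]
wrist_force: [-0.4, -0.3, 1.1]
gripper_width: 0.0941
grip_force: 0.0
t 10.18 tcp [0.5638 0.0982 0.2117] phi -4.07 tilt 0.02 j1,j6 [0.11 0.18] w 0.0941
shift [ 0.04  0.12 15.37] turn -0.001
```

View pics/e.png

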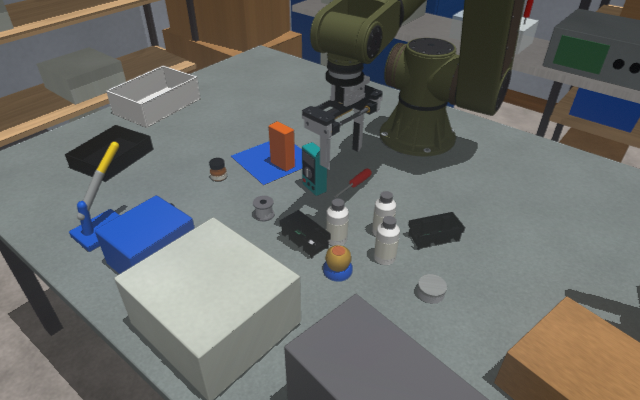

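```bash
python3 -m jog '[[[0,0.1,3,0,0],[0,0.1,6.5,0,0],[0,0.1,10,0,0],[0,0.1,13,0,0],[0,0.1,14.8,0,0],[0,0.1,15.3,0,0],[0,0.1,15.3,0,0],[0,0.1,15.3,0,80],[0,0.1,15.3,0,80],[0,0.1,15.3,0,90]]]' 20
python3 - <<'E'
from h import *
b=snap("scene","f")
E
python3 -m jog '[[[0,0,0,0,100],[0,0,0,0,120],[0,0,0,0,255],[0,0,0,0,255],[0,0,0,0,255]]]' 20;python3 - <<'E'
from h import *
go(.565,.0985,.058,-4)
b=snap("scene","g")
for t in "fg":
    b=cv2.imread(f"pics/scene_{t}.png");W=mask(b,(0,0,130),(180,70,255));W[:,:322]=0;W[:,354:]=0;W[:200]=0;W[250:]=0
    for c in blobs(W,60)[:2]:x,y,w,h=cv2.boundingRect(c);m=cv2.moments(c);print(t,x,y,w,h,round(m["m10"]/m["m00"],2),round(m["m01"]/m["m00"],2))
E
```

```text
t: 11.48
tcp_pos: [0.5652, 0.0994, 0.0593]
eef_rot: [2.297, 2.142, 0.001]
wrist_force: [0.4, 0.0, 0.3]
gripper_width: 0.0674
grip_force: 0.0
t: 12.15
tcp_pos: [0.5653, 0.0993, 0.0591]
eef_rot: [2.298, 2.142, 0.001]
wrist_force: [3.0, -0.4, 1.9]
gripper_width: 0.0511
grip_force: 20.1
t 12.15 tcp [0.5653 0.0993 0.0591] phi -4.01 tilt 0.03 j1,j6 [0.11 0.18] w 0.0511
shift [-0.08 -0.03  0.11] turn -0.0
f 333 207 21 43 343.25 228.71
g 331 207 23 43 343.0 228.02
```

```bash
python3 -m jog '[[[0,0,-1,0,255],[0,0,-3,0,255],[0,0,-6,0,255],[0,0,-9,0,255],[0,0,-12,0,255],[0,0,-15,0,255],[0,0,-16,0,255],[0,0,-16,0,255]]]'; python3 -c "
from h import *
go(.392,-.319,.063,-4)"
```

```text
t: 13.2
tcp_pos: [0.5649, 0.0993, 0.2187]
eef_rot: [-2.298, -2.142, 0.0]
wrist_force: [0.6, -0.4, -2.1]
gripper_width: 0.0509
grip_force: 20.0
t 13.2 tcp [0.5649 0.0993 0.2187] phi -4.01 tilt 0.02 j1,j6 [0.11 0.18] w 0.0509
shift [-42.94 -14.32  15.58] turn -0.0
```

```bash
python3 -m jog '[[[-2,-0.7,0,0,255],[-6.5,-2.2,0,0,255],[-11.5,-3.8,0,0,255],[-16.5,-5.5,0,0,255],[-21.5,-7.2,0,0,255],[-26.5,-8.8,0,0,255],[-31.5,-10.5,0,0,255],[-36.5,-12.2,0,0,255],[-41,-13.7,0,0,255],[-42.9,-14.3,0,0,255]]]';  python3 -m jog '[[[0,0,0,0,255],[0,0,0,0,255]]]'; python3 -c "
from h import *
go(.392,-.319,.062,-4)"
```

```text
t: 14.45
tcp_pos: [0.3903, -0.3205, 0.2179]
eef_rot: [-2.299, -2.138, 0.001]
wrist_force: [-0.1, 0.1, -2.2]
gripper_width: 0.0506
grip_force: 20.0
t: 14.7
tcp_pos: [0.3926, -0.3178, 0.2186]
eef_rot: [-2.297, -2.143, -0.0]
wrist_force: [-0.1, 0.6, -2.2]
gripper_width: 0.0506
grip_force: 20.0
t 14.7 tcp [ 0.3926 -0.3178  0.2186] phi -3.98 tilt 0.04 j1,j6 [-0.75 -0.68] w 0.0506
shift [-0.14 -0.04 15.66] turn 0.0
```

```bash
python3 -m jog '[[[0,0,3,0,255],[0,0,6.5,0,255],[0,0,10,0,255],[0,0,13,0,255],[0,0,14.5,0,255],[0,0,15.2,0,255],[0,0,15.5,0,255],[0,0,15.7,0,255],[0,0,15.7,0,255],[0,0,15.7,0,100]]]'; python3 -m jog '[[[0,0,0,0,40],[0,0,0,0,0],[0,0,0,0,0],[0,0,-2,0,0],[0,0,-5,0,0],[0,0,-9,0,0],[0,0,-13,0,0],[0,0,-15,0,0],[0,0,-15,0,0]]]'
python3 - <<'E'
from h import *
go(.392,-.319,.062,-4)
a=snap("top","h")
k=cv2.resize(a[148:188,275:335],None,fx=10,fy=10,interpolation=cv2.INTER_CUBIC);
b=cv2.resize(a[210:275,185:250],None,fx=6.1,fy=6.1,interpolation=cv2.INTER_CUBIC)[:400]
k=cv2.resize(k,(400,267));k=np.vstack([k,np.zeros((400-267,400,3),np.uint8)])
cv2.imwrite("pics/h_crop.png",np.hstack([k,b]))
E
```

```text
t: 15.95
tcp_pos: [0.3927, -0.3189, 0.0624]
eef_rot: [2.297, 2.142, 0.0]
wrist_force: [0.9, 0.7, -0.6]
gripper_width: 0.056
grip_force: 0.2
t: 17.08
tcp_pos: [0.3928, -0.319, 0.213]
eef_rot: [2.296, 2.141, 0.0]
wrist_force: [0.4, -0.3, -0.5]
gripper_width: 0.0938
grip_force: 0.0
t 17.07 tcp [ 0.3928 -0.319   0.213 ] phi -4.01 tilt 0.15 j1,j6 [-0.75 -0.68] w 0.0938
shift [ 0.02 -0.11 15.1 ] turn -0.0Traceback (most recent call last):
  File "<stdin>", line 7, in <module>
    return _nx.concatenate(arrs, 1, dtype=dtype, casting=casting)
           ~~~~~~~~~~~~~~~^^^^^^^^^^^^^^^^^^^^^^^^^^^^^^^^^^^^^^^
ValueError: all the input array dimensions except for the concatenation axis must match exactly, but along dimension 0, the array at index 0 has size 400 and the array at index 1 has size 396
```

Run:
```python
import cv2,numpy as np
a=cv2.imread("pics/top_h.png")
f=lambda u,v,w,h:np.clip(cv2.resize(a[v:v+h,u:u+w],None,fx=8,fy=8,interpolation=cv2.INTER_CUBIC).astype(float)*1.6,0,255)
cv2.imwrite("pics/h_crop.png",np.hstack([f(275,145,50,60),f(195,215,50,60)]))
```

```text
[ WARN:0@0.025] global loadsave.cpp:1063 imwrite_ Unsupported depth image for selected encoder is fallbacked to CV_8U.
```

View pics/h_crop.png

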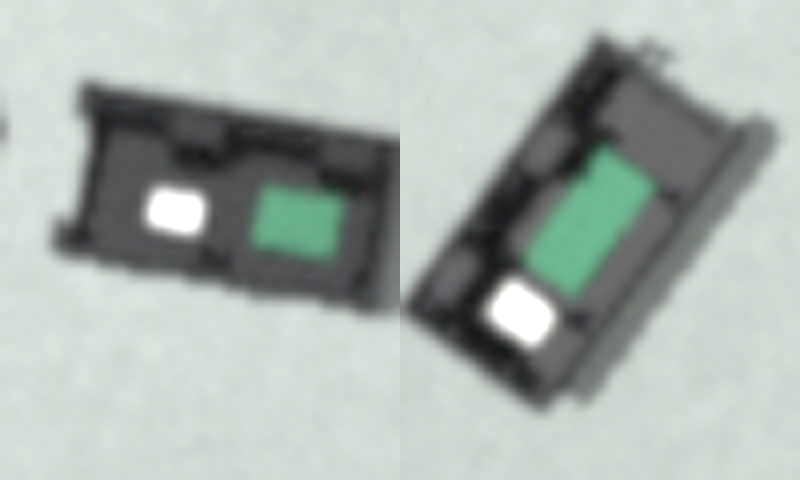

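```bash
cat > m3.py <<'E'
from h import *
def tote(im,u0,v0,w,h,thr,z=.048,tag=""):
    g=cv2.cvtColor(im,cv2.COLOR_BGR2GRAY)[v0:v0+h,u0:u0+w]
    G=cv2.resize(g,None,fx=8,fy=8,interpolation=cv2.INTER_CUBIC)
    m=cv2.morphologyEx((G<thr).astype(np.uint8),cv2.MORPH_OPEN,np.ones((5,5)))
    c=np.vstack(blobs(m,400)).astype(np.float32)
    uv=(c[:,0]+.5)/8-.5+[u0,v0]
    r=ray("top",uv,z)*1000
    b=cv2.minAreaRect(r.astype(np.float32));(x,y),(W,H),t=b
    if W<H: W,H,t=H,W,t+90
    t=np.radians(t);ax=np.array([np.cos(t),np.sin(t)]);n=np.array([-ax[1],ax[0]])
    cam=viewer.camera_params("top")["extrinsics"];cam=np.array(cam)[:2,3]*1000
    P=np.array([x,y])
    # keep the edges facing away from the camera, use the known size
    Q=P.copy()
    for d,L,k in((ax,W,120),(n,H,62)):
        s=np.sign((P-cam)@d);Q=Q+s*d*(L-k)/2
    print(tag,thr,"centre",P.round(1),"size",round(W,1),round(H,1),"yaw",round(np.degrees(t),1),"anchored",Q.round(1))
if __name__=="__main__":
    a=cv2.imread("pics/top_h.png");print(np.round(np.array([x for x in a[225:260,236]]).mean(1))[::3])
    for thr in(50,60,70):
        tote(a,270,145,65,50,thr,tag="kit");tote(a,190,212,60,60,thr,tag="base")
E
python3 m3.py
```

```text
[135. 127.  64.  59.  76.  93. 133. 133. 131. 133. 130. 131.]
kit 50 centre [625.3  62.3] size 154.2 58.2 yaw 81.2 anchored [626.   79.4]
base 50 centre [410.  284.9] size 114.6 54.6 yaw 146.6 anchored [410.2 280.3]
kit 60 centre [625.   62.9] size 158.9 60.7 yaw 81.1 anchored [627.4  82.2]
base 60 centre [408.8 281.3] size 117.8 62.8 yaw 146.0 anchored [409.9 281. ]
kit 70 centre [624.9  63.3] size 163.9 62.5 yaw 81.0 anchored [628.6  84.9]
base 70 centre [408.8 280.4] size 120.3 65.6 yaw 145.9 anchored [409.7 282. ]
```

Run:
```python
from m3 import *
a=cv2.imread("pics/top_h.png")
for thr in(50,60,65,70): tote(a,280,148,48,46,thr,tag="kit")
g=cv2.cvtColor(a,cv2.COLOR_BGR2GRAY);print(g[172,275:335]);print(g[160,275:335]);print(g[150:195,300])
```

```text
kit 50 centre [622.1  41.7] size 112.5 58.2 yaw 81.2 anchored [619.7  38.2]
kit 60 centre [621.7  41.7] size 116.1 60.7 yaw 81.1 anchored [620.7  39.9]
kit 65 centre [621.6  41.6] size 117.7 61.7 yaw 81.0 anchored [621.2  40.4]
kit 70 centre [621.4  41.2] size 119.1 62.5 yaw 81.0 anchored [621.6  40.7]
[138 137 139 140 139 134 117  96  92  66  40  48  52  56  53  53  54  68
 120 176 191 201 207 208 183 111  57  51  52  53  53  64  85  93  95  95
  94  95  95  94  93  87  71  56  51  47  39  39  51  65  74  78  96 127
 134 136 135 134 134 134]
[103 130 138 138 137 138 138 138 136 127 103  60  26  22  28  28  27  26
  25  27  32  40  48  51  50  49  48  45  36  34  34  37  42  48  50  58
  61  70  78  83  96 103 110 115 118 121 124 126 129 130 130 132 136 136
 136 135 134 133 133 134]
[134 134 134 133 134 135 127 105  67  47  49  49  45  28  16  26  36  49
  61  91 121 124 111  91  65  47  36  34  40  57  95 130 138 138 137 138
 137 136 135 137 138 137 137 136 134]
```

```bash
python3 -c "
from h import *
go(.6215,.041,.13,-9)"
```

```text
t 17.12 tcp [ 0.3924 -0.3187  0.2117] phi -4.01 tilt 0.02 j1,j6 [-0.75 -0.68] w 0.0946
shift [37.48 20.33  8.16] turn 0.087
```

```bash
python3 -m jog '[[[2,1.1,0,0,0],[7,3.8,0,0,0],[12,6.5,0,0.02,0],[17,9.2,0,0.04,0],[22,11.9,0,0.06,0],[27,14.6,0,0.08,0],[32,17.3,0,0.087,0],[36,19.5,2,0.087,0],[37.5,20.3,4,0.087,0],[37.5,20.3,6,0.087,0]]]'; python3 -m jog '[[[0,0,2,0,0],[0,0,2,0,0]]]'; python3 -c "
from h import *
go(.6215,.041,.018,-9)"
```

```text
t: 18.38
tcp_pos: [0.6207, 0.0418, 0.1492]
eef_rot: [-2.386, -2.041, 0.003]
wrist_force: [-0.1, 0.0, -0.8]
gripper_width: 0.0943
grip_force: 0.0
t: 18.62
tcp_pos: [0.6198, 0.0405, 0.1294]
eef_rot: [-2.388, -2.038, 0.005]
wrist_force: [-0.5, -0.2, 0.8]
gripper_width: 0.0941
grip_force: 0.0
t 18.62 tcp [0.6198 0.0405 0.1294] phi -9.04 tilt 0.25 j1,j6 [0.01 0.16] w 0.0941
shift [ 0.09  0.2  11.14] turn -0.001
```

```bash
python3 -m jog '[[[0,0,3,0,0],[0.1,0.1,6,0,0],[0.1,0.1,8.5,0,0],[0.1,0.1,10.3,0,0],[0.1,0.1,11.1,0,0],[0.1,0.1,11.1,0,0],[0.1,0.1,11.1,0,30],[0.1,0.1,11.1,0,60],[0.1,0.1,11.1,0,60],[0.1,0.1,11.1,0,60]]]' 15
python3 - <<'E'
from h import *
go(.6215,.041,.018,-9)
im=snap("scene","i");cv2.imwrite("pics/i_crop.png",cv2.resize(im[130:260,240:380],None,fx=4.2,fy=4.2,interpolation=cv2.INTER_CUBIC))
s=status.observe();p=np.array(s["tcp_pos"]);M=R.from_rotvec(s["eef_rot"]).as_matrix();w=s["gripper_width"]/2
for dz in(0,-.02): print(((px("scene",p+M[:,1]*(w+.0125)+M[:,2]*dz)-[240,130])*4.2).round(0))
E
```

```text
t: 19.88
tcp_pos: [0.6224, 0.0421, 0.0211]
eef_rot: [2.389, 2.04, 0.0]
wrist_force: [0.1, 0.3, -0.5]
gripper_width: 0.072
grip_force: 0.0
t 19.88 tcp [0.6224 0.0421 0.0211] phi -9.0 tilt 0.01 j1,j6 [0.01 0.17] w 0.072
shift [-0.12 -0.07  0.31] turn 0.0
[[214. 470.]]
[[213. 444.]]
```

View pics/i_crop.png

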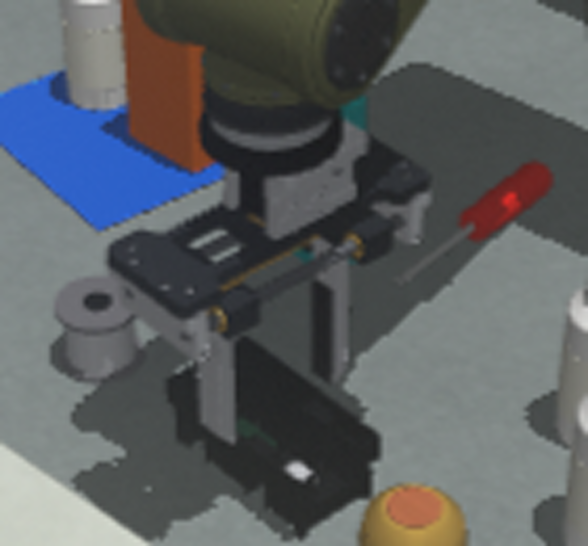

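```bash
python3 -m jog '[[[-0.1,-0.1,0.5,0,60],[-0.1,-0.1,1.0,0,60],[-0.1,-0.1,1.3,0,60],[-0.1,-0.1,1.3,0,60]]]' 15; python3 -m jog '[[[0,0,0,0,80],[0,0,0,0,90],[0,0,0,0,255],[0,0,0,0,255],[0,0,0,0,255]]]' 20; python3 -c "
from h import *
go(.6215,.041,.006,-9)"
```

```text
t: 20.42
tcp_pos: [0.621, 0.0412, 0.0076]
eef_rot: [-2.389, -2.04, 0.001]
wrist_force: [-0.8, -0.3, -0.5]
gripper_width: 0.0718
grip_force: 0.0
t: 21.05
tcp_pos: [0.6215, 0.0412, 0.0082]
eef_rot: [2.388, 2.04, 0.001]
wrist_force: [2.2, -0.5, 1.6]
gripper_width: 0.0617
grip_force: 20.0
t 21.05 tcp [0.6215 0.0412 0.0082] phi -8.99 tilt 0.04 j1,j6 [0.01 0.16] w 0.0617
shift [-0.02  0.01  0.22] turn 0.0
```

```bash
python3 -m jog '[[[0,0,-0.5,0,255],[0,0,-2,0,255],[0,0,-4,0,255],[0,0,-7,0,255],[0,0,-10,0,255],[0,0,-13,0,255],[0,0,-16,0,255],[0,0,-17,0,255],[0,0,-17,0,255]]]' 20; python3 -c "
from h import *
go(.4093,.281,.18,56)"
```

```text
t: 22.18
tcp_pos: [0.6212, 0.0412, 0.1784]
eef_rot: [2.388, 2.04, 0.001]
wrist_force: [-0.2, 0.7, -0.9]
gripper_width: 0.0618
grip_force: 20.0
t 22.18 tcp [0.6212 0.0412 0.1784] phi -9.0 tilt 0.05 j1,j6 [0.01 0.16] w 0.0618
shift [ 20.37 -24.68  -0.18] turn -1.134
```

```bash
python3 -m jog '[[[1,-1.2,0,-0.08,255],[3.5,-4.2,0,-0.2,255],[6.5,-7.9,0,-0.35,255],[9.5,-11.5,0,-0.5,255],[12.5,-15.1,0,-0.65,255],[15,-18.2,0,-0.8,255],[17.5,-21.2,0,-0.95,255],[19.5,-23.6,0,-1.08,255],[20.4,-24.7,0,-1.134,255],[20.4,-24.7,0,-1.134,255]]]' 20; python3 -m jog '[[[0,0,0,0,255],[0,0,0,0,255]]]';python3 - <<'E'
from h import *
go(.4093,.281,.12,56)
im=snap("scene","j");cv2.imwrite("pics/j_crop.png",cv2.resize(im[100:270,320:520],None,fx=3.5,fy=3.5,interpolation=cv2.INTER_CUBIC))
E
```

```text
t: 23.42
tcp_pos: [0.4088, 0.2814, 0.1775]
eef_rot: [-0.92, -3.003, 0.001]
wrist_force: [-1.0, -0.4, -1.2]
gripper_width: 0.0618
grip_force: 20.0
t: 23.68
tcp_pos: [0.4097, 0.2807, 0.1778]
eef_rot: [-0.922, -3.003, 0.0]
wrist_force: [-0.2, -0.6, -2.0]
gripper_width: 0.0615
grip_force: 20.0
t 23.68 tcp [0.4097 0.2807 0.1778] phi 55.85 tilt 0.01 j1,j6 [ 0.53 -0.45] w 0.0615
shift [0.05 0.01 5.78] turn -0.003
```

View pics/j_crop.png

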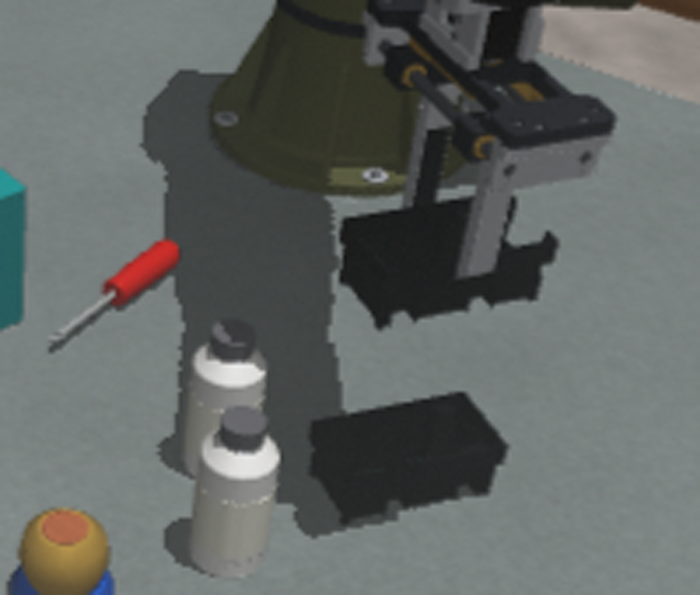

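Run:
```python
from h import *
f=lambda c:np.array(c)/3.5+[320,100]
B=ray("scene",f([[312,425],[505,447],[465,393]]),.048);K=ray("scene",f([[342,222],[555,237],[510,200]]),.218)
print(B.round(4),K.round(4),(K-B).round(4))
```

```text
[[0.4524 0.2298]
 [0.388  0.3443]
 [0.3525 0.2963]] [[0.4521 0.2273]
 [0.3819 0.3392]
 [0.3608 0.2986]] [[-0.0003 -0.0025]
 [-0.0061 -0.0051]
 [ 0.0083  0.0023]]
```

```bash
python3 -m jog '[[[0.05,0,2,0,255],[0.05,0,4.5,0,255],[0.05,0,7,0,255],[0.05,0,9,0,255],[0.05,0,10.5,0,255],[0.05,0,11.2,0,255],[0.05,0,11.5,0,255],[0.05,0,11.5,0,255]]]' 20; python3 -m jog '[[[0,0,0.2,0,255],[0,0,0.4,0,255],[0,0,0.4,0,255]]]';python3 -c "
from h import *
go(.4093,.281,.05,56)"
```

```text
t: 24.72
tcp_pos: [0.4089, 0.2817, 0.0633]
eef_rot: [0.919, 3.004, 0.001]
wrist_force: [0.1, -0.4, -0.8]
gripper_width: 0.0618
grip_force: 20.0
t: 25.1
tcp_pos: [0.4086, 0.2816, 0.0589]
eef_rot: [-0.919, -3.004, 0.0]
wrist_force: [-0.5, -0.9, -1.6]
gripper_width: 0.0618
grip_force: 20.0
t 25.1 tcp [0.4086 0.2816 0.0589] phi 55.98 tilt 0.01 j1,j6 [ 0.53 -0.45] w 0.0618
shift [-0.09 -0.01  0.89] turn -0.0
```

```bash
python3 -m jog '[[[-0.1,0,0.2,0,255],[-0.1,0,0.4,0,255],[-0.1,0,0.4,0,255]]]';python3 -m jog '[[[0,0,0.15,0,255],[0,0,0.3,0,255],[0,0,0.3,0,255]]]';python3 -m jog '[[[0,0,0.15,0,255],[0,0,0.2,0,255],[0,0,0.2,0,255]]]'
```

```text
t: 25.48
tcp_pos: [0.4094, 0.281, 0.0547]
eef_rot: [-0.919, -3.004, 0.0]
wrist_force: [0.2, -0.0, -1.1]
gripper_width: 0.062
grip_force: 20.0
t: 25.85
tcp_pos: [0.4095, 0.281, 0.0518]
eef_rot: [-0.919, -3.004, 0.0]
wrist_force: [-0.4, -0.0, -1.1]
gripper_width: 0.0619
grip_force: 20.0
t: 26.22
tcp_pos: [0.4096, 0.2811, 0.0501]
eef_rot: [0.919, 3.004, 0.0]
wrist_force: [-0.7, -1.5, 2.3]
gripper_width: 0.0616
grip_force: 20.0
```

```bash
python3 -m jog '[[[0,0,0,0,80],[0,0,0,0,60],[0,0,0,0,20],[0,0,0,0,0],[0,0,0,0,0],[0,0,-2,0,0],[0,0,-6,0,0],[0,0,-11,0,0],[0,0,-16,0,0],[0,0,-16,0,0]]]'
python3 - <<'E'
from h import *
go(.413,-.226,.21,-4)
im=snap("scene","k");cv2.imwrite("pics/k_crop.png",cv2.resize(im[190:270,390:490],None,fx=6,fy=6,interpolation=cv2.INTER_CUBIC))
E
```

```text
t: 27.48
tcp_pos: [0.4107, 0.2818, 0.2134]
eef_rot: [0.918, 3.0, 0.007]
wrist_force: [-0.1, 0.5, -0.4]
gripper_width: 0.0937
grip_force: 0.0
t 27.48 tcp [0.4107 0.2818 0.2134] phi 55.98 tilt 0.37 j1,j6 [ 0.53 -0.45] w 0.0937
shift [-28.6  -41.96   0.18] turn 1.047
```

View pics/k_crop.png

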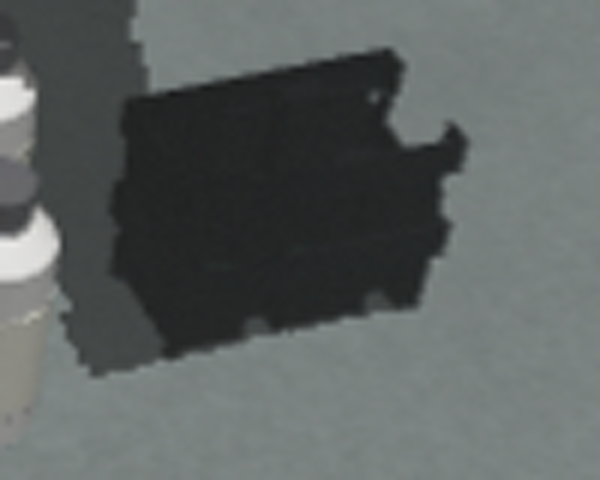

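Stack is level and square. Now I fetch the meter from the mat.

```bash
python3 -m jog '[[[-1.5,-2.2,0,0.1,0],[-5,-7.3,0,0.22,0],[-8.5,-12.5,0,0.35,0],[-12,-17.6,0,0.5,0],[-15.5,-22.7,0,0.62,0],[-19,-27.9,0,0.75,0],[-22.5,-33,0,0.88,0],[-26,-38.1,0,1.0,0],[-28.6,-42,0,1.047,0],[-28.6,-42,0,1.047,0]]]'; python3 -m jog '[[[0,0,0,0,0],[0,0,0,0,0]]]';python3 -c "
from h import *
go(.4131,-.2259,.062,-4)"
```

```text
t: 28.78
tcp_pos: [0.4106, -0.229, 0.2079]
eef_rot: [-2.3, -2.135, 0.002]
wrist_force: [-0.0, 0.6, -0.1]
gripper_width: 0.0941
grip_force: 0.0
t: 29.02
tcp_pos: [0.4116, -0.226, 0.2096]
eef_rot: [-2.296, -2.144, 0.0]
wrist_force: [0.9, -0.2, -0.0]
gripper_width: 0.0938
grip_force: 0.0
t 29.02 tcp [ 0.4116 -0.226   0.2096] phi -3.92 tilt 0.03 j1,j6 [-0.58 -0.51] w 0.0938
shift [ 0.02  0.15 14.76] turn 0.001
```

```bash
python3 -m jog '[[[0,0.15,4,0,0],[0,0.15,8,0,0],[0,0.15,12,0,0],[0,0.15,14.2,0,0],[0,0.15,14.7,0,0],[0,0.15,14.7,0,0],[0,0.15,14.7,0,100],[0,0.15,14.7,0,130],[0,0.15,14.7,0,255],[0,0.15,14.7,0,255]]]' 25; python3 -m jog '[[[0,0,0,0,255],[0,0,0,0,255],[0,0,-1,0,255],[0,0,-4,0,255],[0,0,-8,0,255],[0,0,-12,0,255],[0,0,-15,0,255],[0,0,-16,0,255],[0,0,-16,0,255]]]'; python3 -c "
from h import *
go(.5535,.0058,.0595,-4)"
```

```text
t: 30.28
tcp_pos: [0.4131, -0.2272, 0.0631]
eef_rot: [2.298, 2.142, 0.0]
wrist_force: [-0.8, -0.3, 0.7]
gripper_width: 0.0572
grip_force: 0.0
t: 31.4
tcp_pos: [0.413, -0.2271, 0.2227]
eef_rot: [-2.298, -2.142, 0.0]
wrist_force: [-0.4, 0.7, -4.1]
gripper_width: 0.0376
grip_force: 25.0
t 31.4 tcp [ 0.413  -0.2271  0.2227] phi -4.01 tilt 0.01 j1,j6 [-0.58 -0.51] w 0.0376
shift [24.21 12.39 16.32] turn -0.0
```

```bash
python3 -m jog '[[[1,0.5,0,0,255],[4,2,0,0,255],[8,4.1,0,0,255],[12,6.2,0,0,255],[16,8.2,0,0,255],[20,10.2,0,0,255],[23,11.8,0,0,255],[24.1,12.4,0,0,255],[24.1,12.4,0,0,255],[24.1,12.4,0,0,255]]]'; python3 -m jog '[[[0,0,4,0,255],[0,0,8,0,255],[0,0,12,0,255],[0,0,14,0,255],[0,0,15,0,255],[0,0,15.6,0,255],[0,0,15.6,0,255]]]'; python3 -c "
from h import *
go(.5535,.0045,.0595,-4)"
```

```text
t: 32.65
tcp_pos: [0.5532, 0.0039, 0.2227]
eef_rot: [-2.298, -2.141, 0.001]
wrist_force: [0.6, 0.5, -3.0]
gripper_width: 0.0378
grip_force: 25.0
t: 33.52
tcp_pos: [0.5538, 0.0043, 0.0673]
eef_rot: [2.298, 2.142, 0.001]
wrist_force: [-1.0, 0.5, -3.3]
gripper_width: 0.038
grip_force: 25.0
t 33.52 tcp [0.5538 0.0043 0.0673] phi -4.03 tilt 0.03 j1,j6 [-0.06  0.01] w 0.038
shift [ 0.01 -0.03  0.78] turn -0.001
```

```bash
python3 -m jog '[[[0,0,0.3,0,255],[0,0,0.5,0,255],[0,0,0.6,0,255],[0,0,0.6,0,255]]]'; python3 -m jog '[[[0,0,0.1,0,255],[0,0,0.1,0,255]]]'
```

```text
t: 34.02
tcp_pos: [0.5536, 0.0046, 0.0609]
eef_rot: [-2.298, -2.142, 0.0]
wrist_force: [-0.3, 0.3, -3.6]
gripper_width: 0.0383
grip_force: 25.0
t: 34.28
tcp_pos: [0.5536, 0.0046, 0.06]
eef_rot: [2.298, 2.142, 0.0]
wrist_force: [0.4, -0.5, -3.4]
gripper_width: 0.0379
grip_force: 25.0
```

```bash
python3 -m jog '[[[0,0,0.1,0,255],[0,0,0.1,0,255]]]';  python3 -m jog '[[[0,0,0,0,130],[0,0,0,0,100],[0,0,0,0,50],[0,0,0,0,0],[0,0,0,0,0],[0,0,-2,0,0],[0,0,-6,0,0],[0,0,-11,0,0],[0,0,-15,0,0],[0,0,-15,0,0]]]';python3 -c "
from h import *
go(.3927,-.3189,.21,-4)"
```

```text
t: 34.52
tcp_pos: [0.5537, 0.0046, 0.0599]
eef_rot: [2.298, 2.142, 0.0]
wrist_force: [-5.0, -0.3, 8.2]
gripper_width: 0.0382
grip_force: 25.0
t: 35.78
tcp_pos: [0.5548, 0.0045, 0.212]
eef_rot: [2.295, 2.14, 0.006]
wrist_force: [0.3, -0.8, -0.4]
gripper_width: 0.0938
grip_force: 0.0
t 35.77 tcp [0.5548 0.0045 0.212 ] phi -4.01 tilt 0.31 j1,j6 [-0.06  0.01] w 0.0938
shift [-33.4  -13.91   0.12] turn -0.0
```

```bash
python3 -m jog '[[[-2,-0.8,0,0,0],[-7,-2.9,0,0,0],[-12,-5,0,0,0],[-17,-7,0,0,0],[-22,-9.1,0,0,0],[-27,-11.2,0,0,0],[-31.5,-13,0,0,0],[-33.4,-13.8,0,0,0],[-33.4,-13.8,0,0,0],[-33.4,-13.8,0,0,0]]]'
python3 - <<'E'
from h import *
go(.3927,-.3189,.062,-4)
a=snap("top","l")
for n in("0","_l"):
    a=cv2.imread(f"pics/top{n}.png")
    for c in blobs(mask(a,(5,150,120),(20,255,255))): m=cv2.moments(c);print("orange",n,round(m["m10"]/m["m00"],2),round(m["m01"]/m["m00"],2),rect("top",c,.13))
E
```

```text
t: 37.02
tcp_pos: [0.3923, -0.3184, 0.2083]
eef_rot: [-2.297, -2.142, 0.0]
wrist_force: [-0.0, 0.2, -0.3]
gripper_width: 0.0939
grip_force: 0.0
t 37.02 tcp [ 0.3923 -0.3184  0.2083] phi -4.01 tilt 0.07 j1,j6 [-0.75 -0.68] w 0.0939
shift [-0.06  0.06 14.63] turn -0.0
orange 0 315.94 190.3 (553.7, 5.5, 69.6, 38.6, 86.0)
orange _l 315.82 191.1 (551.1, 5.7, 70.1, 36.2, 86.5)
```

Meter is back within about 2 mm by the top view. Now the bottle.

```bash
python3 -m jog '[[[-0.05,0.05,4,0,0],[-0.05,0.05,8,0,0],[-0.05,0.05,12,0,0],[-0.05,0.05,14,0,0],[-0.05,0.05,14.6,0,0],[-0.05,0.05,14.6,0,0],[-0.05,0.05,14.6,0,80],[-0.05,0.05,14.6,0,100],[-0.05,0.05,14.6,0,255],[-0.05,0.05,14.6,0,255]]]' 20; python3 -m jog '[[[0,0,0,0,255],[0,0,0,0,255],[0,0,-1,0,255],[0,0,-4,0,255],[0,0,-8,0,255],[0,0,-12,0,255],[0,0,-15,0,255],[0,0,-16,0,255],[0,0,-16,0,255]]]'; python3 -c "
from h import *
go(.5653,.0993,.0605,-4)"
```

```text
t: 38.33
tcp_pos: [0.3931, -0.3196, 0.0631]
eef_rot: [2.298, 2.142, 0.0]
wrist_force: [0.7, 0.8, 0.5]
gripper_width: 0.0574
grip_force: 0.4
t: 39.45
tcp_pos: [0.3929, -0.3194, 0.2227]
eef_rot: [-2.298, -2.142, 0.0]
wrist_force: [-0.0, 0.2, -2.8]
gripper_width: 0.0512
grip_force: 20.0
t 39.45 tcp [ 0.3929 -0.3194  0.2227] phi -4.01 tilt 0.01 j1,j6 [-0.75 -0.68] w 0.0512
shift [42.97 14.27 16.22] turn -0.0
```

```bash
python3 -m jog '[[[2,0.7,0,0,255],[6.5,2.2,0,0,255],[11.5,3.8,0,0,255],[16.5,5.5,0,0,255],[21.5,7.1,0,0,255],[26.5,8.8,0,0,255],[31.5,10.5,0,0,255],[36.5,12.1,0,0,255],[41,13.6,0,0,255],[42.9,14.3,0,0,255]]]';  python3 -m jog '[[[0,0,0,0,255],[0,0,0,0,255],[0,0,0,0,255]]]'; python3 -c "
from h import *
go(.5653,.0993,.0605,-4)"
```

```text
t: 40.7
tcp_pos: [0.5655, 0.1005, 0.2209]
eef_rot: [-2.294, -2.143, 0.004]
wrist_force: [0.3, -1.4, -2.5]
gripper_width: 0.0509
grip_force: 20.0
t: 41.08
tcp_pos: [0.5655, 0.0974, 0.223]
eef_rot: [2.299, 2.141, -0.0]
wrist_force: [0.3, 0.9, -1.4]
gripper_width: 0.0506
grip_force: 20.0
t 41.08 tcp [0.5655 0.0974 0.223 ] phi -4.09 tilt 0.01 j1,j6 [0.11 0.18] w 0.0506
shift [ 0.19 -0.04 16.25] turn -0.002
```

```bash
python3 -m jog '[[[0.1,0,4,0,255],[0.1,0,8,0,255],[0.1,0,12,0,255],[0.1,0,14.5,0,255],[0.1,0,15.5,0,255],[0.1,0,16,0,255],[0.1,0,16,0,255]]]';  python3 -m jog '[[[0,0,0.1,0,255],[0,0,0.2,0,255],[0,0,0.2,0,255]]]'; python3 -c "
from h import *
go(.5653,.0993,.0595,-4)"
```

```text
t: 41.95
tcp_pos: [0.5661, 0.0994, 0.0636]
eef_rot: [2.298, 2.142, 0.001]
wrist_force: [0.1, 0.5, -1.5]
gripper_width: 0.0508
grip_force: 20.0
t: 42.32
tcp_pos: [0.5658, 0.0995, 0.0611]
eef_rot: [2.298, 2.142, 0.0]
wrist_force: [0.2, 0.1, -1.9]
gripper_width: 0.0508
grip_force: 20.0
t 42.33 tcp [0.5658 0.0995 0.0611] phi -4.01 tilt 0.01 j1,j6 [0.11 0.18] w 0.0508
shift [-0.02 -0.05  0.16] turn -0.0
```

```bash
python3 -m jog '[[[0,0,0.1,0,255],[0,0,0.15,0,255],[0,0,0.15,0,255]]]'; python3 -m jog '[[[0,0,0,0,100],[0,0,0,0,80],[0,0,0,0,40],[0,0,0,0,0],[0,0,0,0,0],[0,0,-2,0,0],[0,0,-6,0,0],[0,0,-11,0,0],[0,0,-16,0,0],[0,0,-16,0,0]]]'; python3 -c "
from h import *
go(.35,-.3,.21)"
```

```text
t: 42.7
tcp_pos: [0.5661, 0.0995, 0.06]
eef_rot: [2.297, 2.142, 0.001]
wrist_force: [-0.9, 0.3, 4.5]
gripper_width: 0.0509
grip_force: 20.0
t: 43.95
tcp_pos: [0.5671, 0.0996, 0.2234]
eef_rot: [2.295, 2.14, 0.009]
wrist_force: [0.2, 0.5, -0.8]
gripper_width: 0.0941
grip_force: 0.0
t 43.95 tcp [0.5671 0.0996 0.2234] phi -4.01 tilt 0.39 j1,j6 [0.11 0.18] w 0.0941
shift [-41.39 -18.87   1.17] turn 0.0
```

Contact and release. Moving the arm clear and checking everything.

```bash
python3 -m jog '[[[-2,-0.9,0,0,0],[-7,-3.2,0,0,0],[-12,-5.5,0,0,0],[-17,-7.8,0,0,0],[-22,-10,0,0,0],[-27,-12.3,0,0,0],[-32,-14.6,0,0,0],[-37,-16.9,0,0,0],[-41,-18.6,0,0,0],[-41,-18.6,0,0,0]]]'
python3 - <<'E'
from h import *
from m3 import tote
a0=cv2.imread("pics/top0.png");a=snap("top","z");b=snap("scene","z")
for n,i in(("0",a0),("z",a)):
    for c in blobs(mask(i,(5,150,120),(20,255,255))): m=cv2.moments(c);print("orange",n,round(m["m10"]/m["m00"],2),round(m["m01"]/m["m00"],2),rect("top",c,.13))
    W=mask(i,(0,0,160),(180,45,255));W[:,:265]=0;W[:,300:]=0
    c=np.vstack(blobs(W,5));print("bottle",n,cv2.minEnclosingCircle(c))
tote(a,185,205,70,70,60,z=.09,tag="stack")
cv2.imwrite("pics/z_crop.png",np.hstack([cv2.resize(a[140:275,180:330],None,fx=2.6,fy=2.6),cv2.resize(b[130:290,240:480],(390,260)) if 0 else cv2.resize(b[150:285,330:480],None,fx=2.6,fy=2.6)]))
d=cv2.absdiff(a0,a).max(2);print([cv2.boundingRect(c) for c in blobs((cv2.GaussianBlur(d,(5,5),0)>30).astype(np.uint8),25)])
E
```

```text
t: 45.2
tcp_pos: [0.3501, -0.2981, 0.2184]
eef_rot: [-2.301, -2.137, 0.0]
wrist_force: [0.4, 0.2, -0.5]
gripper_width: 0.0939
grip_force: 0.0
orange 0 315.94 190.3 (553.7, 5.5, 69.6, 38.6, 86.0)
bottle 0 ((276.5415344238281, 99.79367065429688), 94.50121307373047)
orange z 315.82 191.12 (551.0, 5.7, 69.6, 36.5, 86.5)
bottle z ((277.4936218261719, 99.69744873046875), 94.5268325805664)
stack 60 centre [408.  276.5] size 122.0 66.0 yaw 146.0 anchored [408.3 278.7]
[(212, 232, 306, 168), (3, 318, 174, 82), (126, 294, 138, 72), (281, 155, 48, 30), (313, 373, 28, 27), (202, 241, 19, 18), (221, 221, 25, 43), (192, 220, 26, 37), (215, 230, 12, 8), (350, 389, 7, 11)]
```

View pics/z_crop.png

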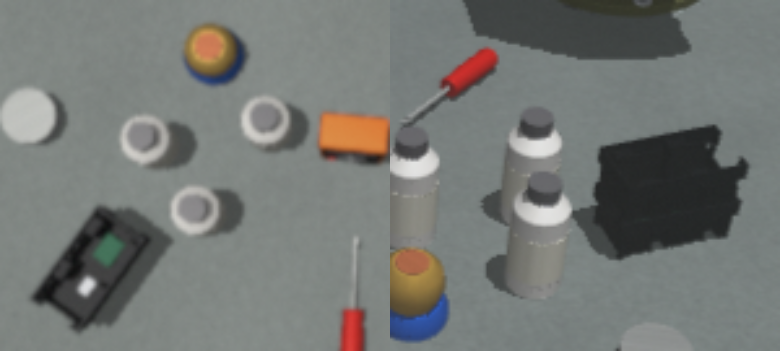

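The check shows the meter at (316,191), about 2 mm from its start. The bottle shows no image difference. The stack is level and square, with the kit's scoop opposite the base's. Handing in.

```bash
python3 -c "
from bench import close_job
print(close_job())"
```

```text
the job is handed in; nothing more can be done
None
```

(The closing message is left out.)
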